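Load the sequencer's reagent carrier

TASK

Load the reagent carrier for the next sequencing run: take the four tall bottles out of the metal transport tray and stand each one in the holder of its cap's colour (blue, yellow, red, green), upright and fully down in the cup. Keep the bottles upright on the way and set them down gently rather than dropping them; the two short bottles belong to another kit, so leave them standing where they are.

Things in the scene. Friction and masses are not known exactly. Their poses are not given: they have to be found in the camera images.
- bottle_blue_mid (a point): Tall white reagent bottle with a blue screw cap and a blue stripe round its label; about 115 g. Round, 78 mm high: body 46 mm in diameter from the bottom to 50 mm up, then a shoulder, then a cap 38 mm in diameter. The point is on its axis half-way up, 39 mm above its underside; z points to the cap. It starts standing in the aluminium transport tray (rim 16 mm above the bench, floor 4 mm), among the other bottles, centres about 9 cm apart.
- bottle_yellow_mid (a point): Tall white reagent bottle with a yellow screw cap and a yellow stripe round its label; about 115 g. Round, 78 mm high: body 46 mm in diameter from the bottom to 50 mm up, then a shoulder, then a cap 38 mm in diameter. The point is on its axis half-way up, 39 mm above its underside; z points to the cap. It starts standing in the aluminium transport tray (rim 16 mm above the bench, floor 4 mm), among the other bottles, centres about 9 cm apart.
- bottle_red_mid (a point): Tall white reagent bottle with a red screw cap and a red stripe round its label; about 115 g. Round, 78 mm high: body 46 mm in diameter from the bottom to 50 mm up, then a shoulder, then a cap 38 mm in diameter. The point is on its axis half-way up, 39 mm above its underside; z points to the cap. It starts standing in the aluminium transport tray (rim 16 mm above the bench, floor 4 mm), among the other bottles, centres about 9 cm apart.
- bottle_green_mid (a point): Tall white reagent bottle with a green screw cap and a green stripe round its label; about 115 g. Round, 78 mm high: body 46 mm in diameter from the bottom to 50 mm up, then a shoulder, then a cap 38 mm in diameter. The point is on its axis half-way up, 39 mm above its underside; z points to the cap. It starts standing in the aluminium transport tray (rim 16 mm above the bench, floor 4 mm), among the other bottles, centres about 9 cm apart.
- short_blue_mid (a point): Short white bottle with a blue cap, part of another kit, standing in the same tray; not to be moved. Round, 52 mm high, body 34 mm in diameter. The point is on its axis half-way up, 26 mm above its underside.
- short_yellow_mid (a point): Short white bottle with a yellow cap, part of another kit, standing in the same tray; not to be moved. Round, 52 mm high, body 34 mm in diameter. The point is on its axis half-way up, 26 mm above its underside.
- seat_blue (a point): The blue bottle holder: an open square blue cup with a round black pad on its floor, fixed in one of the four bays (about 10.5 cm apart) of the grey carrier. Outside 78 mm square, pocket 62 mm square, rim 10 mm above the pocket floor. The point is the centre of the pocket floor, 20 mm above the bench; z is up, x and y lie along the walls. The carrier's end grips reach 34 mm above the bench.
- seat_yellow (a point): The yellow bottle holder: an open square yellow cup with a round black pad on its floor, fixed in one of the four bays (about 10.5 cm apart) of the grey carrier. Outside 78 mm square, pocket 62 mm square, rim 10 mm above the pocket floor. The point is the centre of the pocket floor, 20 mm above the bench; z is up, x and y lie along the walls. The carrier's end grips reach 34 mm above the bench.
- seat_red (a point): The red bottle holder: an open square red cup with a round black pad on its floor, fixed in one of the four bays (about 10.5 cm apart) of the grey carrier. Outside 78 mm square, pocket 62 mm square, rim 10 mm above the pocket floor. The point is the centre of the pocket floor, 20 mm above the bench; z is up, x and y lie along the walls. The carrier's end grips reach 34 mm above the bench.
- seat_green (a point): The green bottle holder: an open square green cup with a round black pad on its floor, fixed in one of the four bays (about 10.5 cm apart) of the grey carrier. Outside 78 mm square, pocket 62 mm square, rim 10 mm above the pocket floor. The point is the centre of the pocket floor, 20 mm above the bench; z is up, x and y lie along the walls. The carrier's end grips reach 34 mm above the bench.
There are look-alikes about, which are no part of the job. Leave any orange look-alike of the part that bears bottle_yellow_mid alone.

How it is judged:
By the outcome, as a careful person would: the job done as asked, in the order asked, and still so for the second after the job is handed in, with the robot touching nothing.
It also fails if it takes over 96 s, if anything falls off the work surface, if the arm or the gripper's body presses on something with over 40 N, if the wrist force passes 120 N, or if a joint passes its speed limit or range.

ROBOT

A 6-joint arm with a two-finger parallel gripper is mounted at the origin on the work surface. World frame = base frame: x ahead of the robot, y to its left, z up, the work surface at z = 0. Lengths are in m, angles in rad, forces in N, time in s.
With the tool pointing down it reaches from about 0.325 to 0.875 m from the base axis. Payload 4.4 kg.
Tool frame: the origin (TCP) lies midway between the tips of the shut fingers; the grasp point (between the pads) lies robot.grip_point_offset behind it (robot.grip_point_offset is the distance from the TCP to the grasp point, in m); z points along the fingers, y is the line along which they close (so a half turn about z gives the same grasp; the last joint's range is limited). The gripper opens to 85 mm and grips with 20 to 120 N. Pads are 22 mm wide; open, the fingers measure 114 mm over their backs; the gripper's body (76 mm by 85 mm) begins 54 mm behind the grasp point. The pads swing forward as they close: fully open they stand 13 mm farther back than shut.
Start: joints at [-1.371, 0.207, 1.542, -0, 1.393, -0.15], TCP at [0.197, -0.54, 0.231] pointing down, gripper open.
Joint ranges: [-2.73, 2.73], [-0.86, 2.22], [0.23, 2.46], [-1.11, 4.25], [0.08, 2.63], [-2.82, 2.82]. Speed limits (rad/s): [2.79, 2.79, 3.14, 3.14, 3.14, 3.14].

INTERFACE

Orientations are given as a rotation vector (axis times angle).
In Python, from station import robot gives the robot as it stands. The module is installed in compiled form; this text tells all that it offers.
- The arm moves only by the tool servo_tool, never from a script. Its arguments are lists of equal length, an entry for each row: "travel": the shift along the tool's x, y, z in mm, a list of three; "dr": the turn, a rotation vector about the tool's x, y, z in rad, a list of three; "hand": the opening, from 0 (shut) to 1 (fully open). In form: {"travel": [[dx, dy, dz], ...], "dr": [[wx, wy, wz], ...], "hand": [hand, ...]}. A call has exactly 10 rows; each row shifts and turns the commanded pose from where the row before left it, along the tool's axes as they then stand; what a row does not reach is not made up. A row lasts 1/12 s, in which the tool goes at most 41.7 mm and 7.16 degrees, less where a joint would pass 70% of its speed; a pose out of reach is approached as far as the arm can. A call is refused whole if a number of a shift passes 41.7 or a number of a turn 0.125, either way. A call with a gripper value outside its range is refused whole. The fingers move at their own pace and stop on an object; "force" is the grip in N (left out, the last holds). Time passes only in rows, so rows that do not move let the fingers close, or fill a call up. It gives the time, the measured TCP pose, the force, the opening and the grip force at its end, in the units of the state.
- robot.get_state(): the state, without advancing time (a new reading comes with each control period).
- robot.grab_frame(name): name is "scene" or "top" or "wrist"; returns a dict with "img" (480x640x3 uint8, blue, green, red), "range_z" (480x640 float32, m along the optical axis (not along the pixel's ray), 0 where there is no reading), "vfov" (degrees; the focal length in pixels is half the picture's height over the tangent of half this angle, whatever the lens; pixels are square), "cx", "cy" (the principal point, pixels), "origin" and "rotation" of the camera in the world; the wrist camera has in their place "T_tool_cam" (4x4, takes a point from camera to tool coordinates, whose origin is the TCP and whose axes are the flange's). Camera axes: x right, y up, looking along -z (the intrinsics and any distortion apply to the point x, -y, -z); pixel columns grow to the right and rows downward; lengths in m; the calibration is good to about 2 mm. A picture is of the moment at which its call begins: read the wrist's pose just before it.
- robot.sign_off(): hands the job in; it is judged then, once.
The state is a dict: "clock": time; "qpos": joint angles; "joint_velocities": joint speeds; "joint_torque": joint torques, N m; "eef_pos": TCP position; "ee_rot": TCP orientation; "wrist_force": force on the tool from outside, world axes, zero at the start; "ft_torque": the same for the moment, N m; "opening": finger opening in m; "gripper_force": force on a finger pad.
Only numpy, scipy, OpenCV 4.12 (cv2) and the standard library are available. Lean on these libraries where they do the work, as an engineer would, in place of code of your own. Each camera call takes 0.05 s, during which the arm holds its last target. There are 200 camera calls.

## Working session

There is one attempt and no reset: what is moved stays moved. The work goes in short steps, Python scripts to look and compute and a tool call to move; the robot and the scene stay as the last step left them, time stands still between calls to the robot, and variables do not carry over. Pictures are saved under pics/ and viewed, at most 14 in all, crops included, and the job is handed in when it is done.

Besides the shell and the picture viewer there is one more tool, called after ">>>" as name(argument=value, ...) on one line, values as JSON. servo_tool: Moves the arm, as the interface text tells. Its arguments: {"type":"object","properties":{"travel":{"type":"array","items":{"type":"array","items":{"type":"number"}}},"dr":{"type":"array","items":{"type":"array","items":{"type":"number"}}},"hand":{"type":"array","items":{"type":"number"}},"force":{"type":"number"}},"required":["travel","dr","hand"]}

```bash
mkdir -p pics; cat > h.py <<'E'
import numpy as np, cv2
from station import robot
def grab(n,save=None):
    s=robot.get_state(); f=robot.grab_frame(n)
    if save: cv2.imwrite('pics/'+save,f['img'])
    return s,f
E
python3 - <<'E'
from h import *
s=robot.get_state();print(s, robot.grip_point_offset)
for n in('top','scene'):
    s,f=grab(n,n+'0.png');print({k:v for k,v in f.items() if k not in('img','range_z')})
E
```

```text
{'clock': 0.0, 'qpos': array([-1.37150132e+00,  2.07448278e-01,  1.54293865e+00, -1.53957913e-05,
        1.39350033e+00, -1.50498619e-01]), 'joint_velocities': array([-0.00083065, -0.00147886,  0.00021967, -0.00071314,  0.00051282,
        0.00061565]), 'joint_torque': array([-9.14590491e-04, -3.83041799e+01, -2.91595942e+01, -2.60968645e-04,
        1.05871505e-02, -4.75753112e-06]), 'eef_pos': array([ 0.1968902 , -0.53944194,  0.23011696]), 'ee_rot': array([-3.09140678e+00, -5.46262753e-01,  1.11642030e-04]), 'wrist_force': array([ 0.04572481,  0.25691878, -0.10837197]), 'ft_torque': array([ 0.00403527,  0.00040408, -0.02836794]), 'gripper_force': 0.0, 'opening': 0.08524680533224195} 0.0187
{'vfov': 42.87050824213982, 'cx': 315.3114711615736, 'cy': 240.0883402630981, 'origin': array([0.29637399, 0.02391817, 1.17698191]), 'rotation': array([ 0.09756585, -0.12880409, -1.58155454])}
{'vfov': 52.96677253683758, 'cx': 316.80631255382957, 'cy': 231.09923540571984, 'origin': array([1.00887416, 0.30221346, 0.59003876]), 'rotation': array([0.52651389, 0.86458729, 1.92244739])}
```

View pics/top0.png

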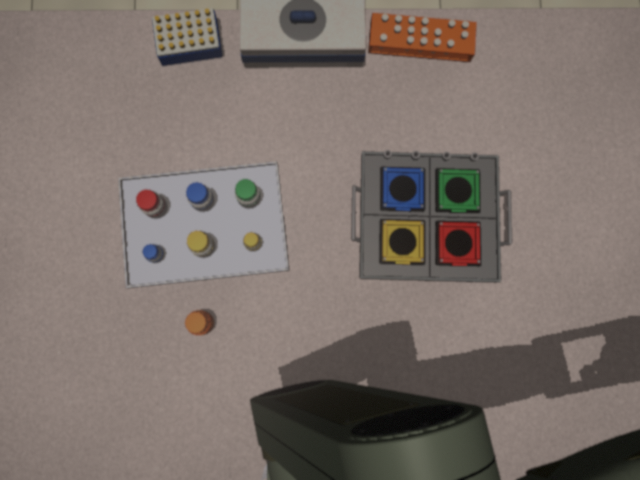

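View pics/scene0.png

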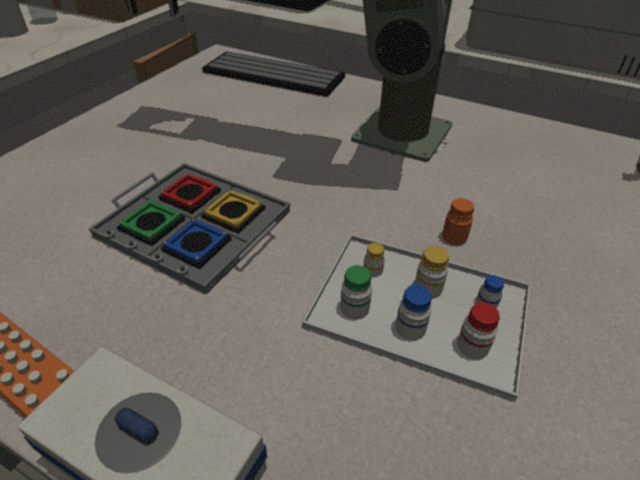

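The top view shows the caps at red (148,201), blue (198,194), green (247,190) and yellow (200,242). The short bottles are at (152,253) and (251,240), and the orange look-alike is at (199,322). The cups are at blue (403,188), green (459,190), yellow (402,242) and red (459,243). The scene view agrees.

```bash
cat >> h.py <<'E'
from scipy.spatial.transform import Rotation as R
def cam(s,f):
    if 'T_tool_cam' in f:
        T=np.eye(4);T[:3,:3]=R.from_rotvec(s['ee_rot']).as_matrix();T[:3,3]=s['eef_pos'];T=T@f['T_tool_cam'];return T[:3,3],T[:3,:3]
    r=f['rotation'];r=R.from_rotvec(r).as_matrix() if np.ndim(r)==1 else r
    return np.array(f['origin']),r
def dirs(f,u,v,Rm):
    F=240/np.tan(np.radians(f['vfov']/2))
    return np.stack([(u-f['cx'])/F,-(v-f['cy'])/F,-np.ones_like(u,float)],-1)@Rm.T
def plane(s,f,u,v,z):
    o,Rm=cam(s,f);d=dirs(f,np.asarray(u,float),np.asarray(v,float),Rm);return o+d*((z-o[2])/d[...,2])[...,None]
def cloud(s,f):
    o,Rm=cam(s,f);v,u=np.mgrid[:480,:640].astype(float);return o+dirs(f,u,v,Rm)*f['range_z'][...,None]
HUE={'blue':(100,125),'yellow':(19,32),'red':(0,6),'green':(45,85)}
def mask(f,c):
    h=cv2.cvtColor(f['img'],cv2.COLOR_BGR2HSV);a,b=HUE[c];H=h[...,0].astype(int)
    m=(H>=a)&(H<=b)
    if c=='red': m|=H>=172
    m&=(h[...,1]>110)&(h[...,2]>50)
    return m.astype(np.uint8)
E
python3 - <<'E'
from h import *
for n in('top','scene'):
    s,f=grab(n);P=cloud(s,f)
    for c in HUE:
        m=mask(f,c);N,L,st,ce=cv2.connectedComponentsWithStats(m)
        for i in range(1,N):
            if st[i,4]<60: continue
            q=P[L==i];z=np.percentile(q[:,2],90);t=q[q[:,2]>z-.006] 
            mid=(t[:,:2].max(0)+t[:,:2].min(0))/2
            print(n,c,st[i],ce[i].round(1),'zp90 %.3f'%z,'mean',t[:,:2].mean(0).round(4),'mid',mid.round(4),'ext',np.ptp(t[:,:2],axis=0).round(3),'plane82',plane(s,f,*ce[i],.08).round(4)[:2],'p28',plane(s,f,*ce[i],.028).round(4)[:2])
            if n=='top' and st[i,4]>800: print('   angle',cv2.minAreaRect(t[:,:2].astype(np.float32)))
E
```

```text
top blue [ 383  168   41   43 1095] [403.4 188.1] zp90 0.030 mean [ 0.5597 -0.169 ] mid [ 0.4497 -0.0937] ext [0.307 0.235] plane82 [ 0.5498 -0.1628] p28 [ 0.5618 -0.1717]
   angle ((0.43945375084877014, -0.10505470633506775), (0.09365928173065186, 0.3736993372440338), 62.03839111328125)
top blue [187 183  20  19 286] [196.1 192.2] zp90 0.083 mean [0.5454 0.2167] mid [0.43   0.1292] ext [0.267 0.21 ] plane82 [0.5462 0.2174] p28 [0.5581 0.2266]
top blue [144 245  13  14 137] [149.9 251.2] zp90 0.056 mean [0.4409 0.3033] mid [0.3752 0.1702] ext [0.158 0.293] plane82 [0.4387 0.2989] p28 [0.4454 0.312 ]
top yellow [ 382  220   42   44 1231] [402.8 241.2] zp90 0.030 mean [ 0.456  -0.1652] mid [ 0.3982 -0.0917] ext [0.204 0.231] plane82 [ 0.4512 -0.1582] p28 [ 0.4586 -0.1668]
   angle ((0.4112098813056946, -0.08161182701587677), (0.09865577518939972, 0.295909583568573), 28.979816436767578)
top yellow [188 232  20  20 317] [197.4 240.9] zp90 0.082 mean [0.4557 0.2134] mid [0.3847 0.1277] ext [0.177 0.207] plane82 [0.4563 0.214 ] p28 [0.4638 0.2231]
top yellow [244 233  14  14 151] [250.7 23
[... 1953 characters left out ...]
ne82 [0.464  0.2164] p28 [0.4085 0.2076]
scene red [161 174  56  34 759] [188.5 189. ] zp90 0.031 mean [ 0.4592 -0.272 ] mid [ 0.7103 -0.0068] ext [0.597 0.618] plane82 [ 0.5059 -0.2229] p28 [ 0.4546 -0.2765]
scene red [468 302  31  30 663] [483.8 315.8] zp90 0.083 mean [0.539  0.3082] mid [0.7626 0.3082] ext [0.492 0.036] plane82 [0.5395 0.3083] p28 [0.4917 0.3089]
scene green [120 201  61  37 735] [149.6 218. ] zp90 0.031 mean [ 0.5629 -0.273 ] mid [ 0.7626 -0.0089] ext [0.493 0.622] plane82 [ 0.6    -0.2266] p28 [ 0.5583 -0.2805]
scene green [346 266  25  25 418] [358.2 276.2] zp90 0.083 mean [0.5565 0.1302] mid [0.7716 0.2069] ext [0.475 0.191] plane82 [0.5543 0.1301] p28 [0.508  0.1125]
```

>>> servo_tool(travel=[[0, 0, 0], [0, 0, 0], [0, 0, 0], [0, 0, 0], [34, -4, -4], [34, -4, -4], [34, -4, -4], [34, -4, -4], [34, -4, -4], [34, -4, -4]], dr=[[0, 0, -0.109], [0, 0, -0.109], [0, 0, -0.109], [0, 0, -0.109], [0, 0, 0], [0, 0, 0], [0, 0, 0], [0, 0, 0], [0, 0, 0], [0, 0, 0]], hand=[1, 1, 1, 1, 1, 1, 1, 1, 1, 1])

```text
clock: 1.03
eef_pos: [0.3249, -0.3774, 0.2553]
ee_rot: [-2.902, -1.202, -0.0]
wrist_force: [0.5, -0.9, 0.3]
opening: 0.0853
gripper_force: 0.0
```

>>> servo_tool(travel=[[34, -4, -4], [34, -4, -4], [34, -4, -4], [34, -4, -4], [34, -4, -4], [30, -3, -4], [0, 0, 0], [0, 0, 0], [0, 0, 0], [0, 0, 0]], dr=[[0, 0, 0], [0, 0, 0], [0, 0, 0], [0, 0, 0], [0, 0, 0], [0, 0, 0], [0, 0, 0], [0, 0, 0], [0, 0, 0], [0, 0, 0]], hand=[1, 1, 1, 1, 1, 1, 1, 1, 1, 1])

```text
clock: 1.87
eef_pos: [0.4486, -0.2219, 0.2789]
ee_rot: [-2.903, -1.201, 0.001]
wrist_force: [0.0, 0.9, 0.1]
opening: 0.0855
gripper_force: 0.0
```

```bash
python3 - <<'E'
from h import *
s,f=grab('wrist','w0.png');print(s['clock'],s['eef_pos'],s['ee_rot'],R.from_rotvec(s['ee_rot']).as_matrix().round(3),s['wrist_force']);print(f['T_tool_cam'].round(4),f['vfov'])
P=cloud(s,f)
for c in HUE:
    m=mask(f,c);N,L,st,ce=cv2.connectedComponentsWithStats(m)
    for i in range(1,N):
        if st[i,4]<300: continue
        q=P[L==i];print(c,st[i],np.median(q,0).round(4),plane(s,f,*ce[i],.028).round(4))
E
```

```text
1.8667 [ 0.4486167  -0.22186399  0.2788511 ] [-2.90253212e+00 -1.20079343e+00  1.35213342e-03] [[ 0.708  0.706 -0.001]
 [ 0.706 -0.708  0.   ]
 [-0.001 -0.001 -1.   ]] [0.04931444 0.93396148 0.08510691]
[[ 1.100e-03  9.498e-01  3.128e-01  7.990e-02]
 [ 1.000e+00 -1.000e-03 -4.000e-04 -8.000e-04]
 [-1.000e-04  3.128e-01 -9.498e-01 -1.433e-01]
 [ 0.000e+00  0.000e+00  0.000e+00  1.000e+00]] 66.11969139907583
blue [ 313   20  110  118 4502] [ 0.5648 -0.1673  0.0288] [ 0.5633 -0.1687  0.028 ]
yellow [ 243   98  102  107 3812] [ 0.4589 -0.1641  0.0289] [ 0.4587 -0.1648  0.028 ]
red [ 311  177   98   94 3251] [ 0.454  -0.2728  0.0287] [ 0.4543 -0.2729  0.028 ]
green [ 383  107  103  106 3733] [ 0.5601 -0.2775  0.0289] [ 0.5589 -0.2771  0.028 ]
```

View pics/w0.png

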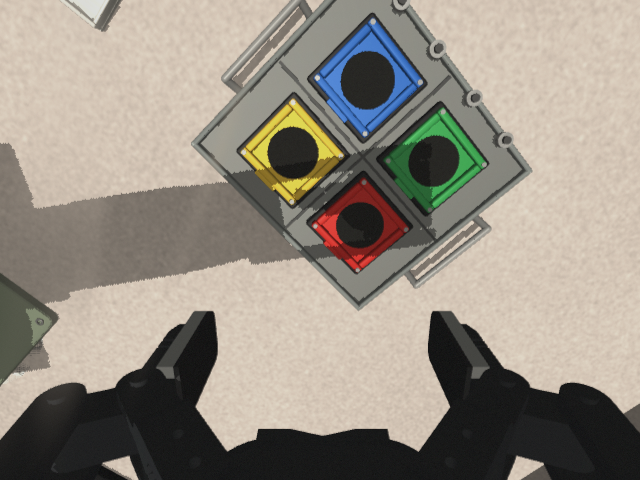

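The wrist view confirms the cups, with pads at blue (368,80), yellow (293,153), red (359,225) and green (434,161). I'm moving on to look at the tray.

>>> servo_tool(travel=[[15, -28, 0], [15, -28, 0], [15, -28, 0], [15, -28, 0], [15, -28, 0], [15, -28, 0], [15, -28, 0], [15, -28, 0], [15, -28, 0], [15, -25, 0]], dr=[[0, 0, 0], [0, 0, 0], [0, 0, 0], [0, 0, 0], [0, 0, 0], [0, 0, 0], [0, 0, 0], [0, 0, 0], [0, 0, 0], [0, 0, 0]], hand=[1, 1, 1, 1, 1, 1, 1, 1, 1, 1])

```text
clock: 2.75
eef_pos: [0.3585, 0.0812, 0.2792]
ee_rot: [2.904, 1.199, 0.0]
wrist_force: [-0.5, 0.8, -0.1]
opening: 0.0854
gripper_force: 0.0
```

>>> servo_tool(travel=[[0, 0, 0], [0, 0, 0], [0, 0, 0], [0, 0, 0], [0, 0, 0], [0, 0, 0], [0, 0, 0], [0, 0, 0], [0, 0, 0], [0, 0, 0]], dr=[[0, 0, 0], [0, 0, 0], [0, 0, 0], [0, 0, 0], [0, 0, 0], [0, 0, 0], [0, 0, 0], [0, 0, 0], [0, 0, 0], [0, 0, 0]], hand=[1, 1, 1, 1, 1, 1, 1, 1, 1, 1])

```text
clock: 3.58
eef_pos: [0.3595, 0.0806, 0.2793]
ee_rot: [2.902, 1.202, -0.0]
wrist_force: [-0.3, -0.4, -0.5]
opening: 0.0854
gripper_force: 0.0
```

```bash
cat >> h.py <<'E'
def caps(zt=None):
    s,f=grab('wrist','w_last.png');P=cloud(s,f)
    print(s['clock'],s['eef_pos'].round(4))
    for c in HUE:
        N,L,st,ce=cv2.connectedComponentsWithStats(mask(f,c))
        for i in range(1,N):
            if st[i,4]<300: continue
            q=P[L==i];z=np.percentile(q[:,2],85)
            tm=((L==i)&(abs(P[...,2]-z)<.004)).astype(np.uint8)
            (u,v),ax,_=cv2.fitEllipse(max(cv2.findContours(tm,0,1)[0],key=len))
            print(c,st[i],'z %.4f'%z,'median',np.median(P[tm>0],0)[:2].round(4),'ellipse',(round(u),round(v)),plane(s,f,u,v,z).round(4)[:2],ax)
E
cp pics/w0.png pics/w_seats.png; python3 - <<'E'
from h import *
caps()
E
```

```text
3.5833 [0.3595 0.0806 0.2793]
blue [ 561  179   79   95 2984] z 0.0310 median [ 0.5507 -0.1529] ellipse (608, 226) [ 0.5595 -0.1641] (63.41615295410156, 84.19133758544922)
yellow [ 266    0   49   41 1666] z 0.0835 median [0.4523 0.2124] ellipse (289, 16) [0.4529 0.2129] (38.36500930786133, 48.123592376708984)
yellow [354  79  31  34 797] z 0.0576 median [0.4613 0.1216] ellipse (370, 96) [0.4612 0.1217] (27.56049346923828, 30.08637237548828)
yellow [ 484  241   94   86 3018] z 0.0311 median [ 0.4606 -0.163 ] ellipse (532, 284) [ 0.46   -0.1628] (68.13400268554688, 81.59553527832031)
red [ 534  303   89   78 2641] z 0.0311 median [ 0.4552 -0.2696] ellipse (580, 343) [ 0.4555 -0.2701] (59.9916877746582, 78.23658752441406)
green [ 421    0   52   34 1358] z 0.0834 median [0.5444 0.124 ] ellipse (448, 12) [0.5451 0.1246] (30.13751792907715, 48.1636848449707)
green [609 268  31  62 890] z 0.0311 median [ 0.5247 -0.2545] ellipse (638, 299) [ 0.5366 -0.2671] (38.825462341308594, 50.28876876831055)
```

View pics/w_last.png

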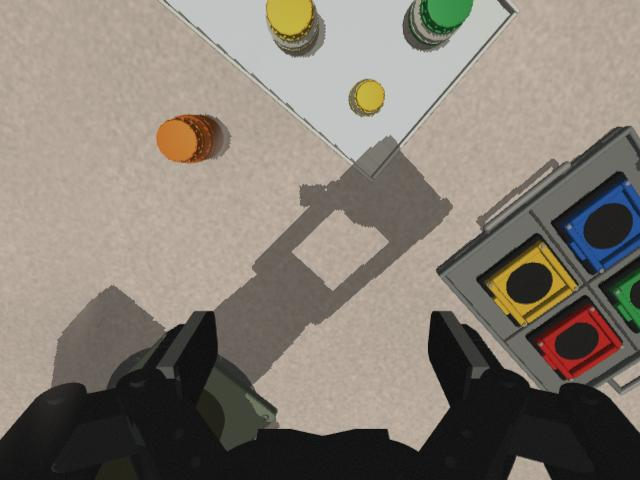

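The tray is cut off at the top of the picture: yellow (289,16), green (448,12), short yellow (370,96), orange (185,140). I'm shifting forward.

>>> servo_tool(travel=[[19, 3, 0], [19, 3, 0], [19, 3, 0], [19, 3, 0], [19, 3, 0], [18, 3, 0], [0, 0, 0], [0, 0, 0], [0, 0, 0], [0, 0, 0]], dr=[[0, 0, 0], [0, 0, 0], [0, 0, 0], [0, 0, 0], [0, 0, 0], [0, 0, 0], [0, 0, 0], [0, 0, 0], [0, 0, 0], [0, 0, 0]], hand=[1, 1, 1, 1, 1, 1, 1, 1, 1, 1])

```text
clock: 4.47
eef_pos: [0.4513, 0.1475, 0.2792]
ee_rot: [2.902, 1.202, -0.001]
wrist_force: [-0.1, -0.7, -0.7]
opening: 0.0853
gripper_force: 0.0
```

```bash
python3 - <<'E'
from h import *
caps()
E
```

```text
4.4667 [0.4513 0.1475 0.2792]
blue [ 320   48   46   51 1783] z 0.0835 median [0.5459 0.2191] ellipse (343, 73) [0.5458 0.2191] (43.16371154785156, 47.539268493652344)
blue [179  74  33  33 838] z 0.0574 median [0.4417 0.3073] ellipse (193, 89) [0.4419 0.307 ] (27.286123275756836, 31.026832580566406)
blue [ 528  275   91   81 2742] z 0.0311 median [ 0.564  -0.1666] ellipse (575, 316) [ 0.5639 -0.1665] (62.870662689208984, 80.65006256103516)
yellow [ 253  129   44   44 1518] z 0.0835 median [0.4569 0.2167] ellipse (273, 151) [0.457  0.2166] (40.058555603027344, 42.18048858642578)
yellow [334 198  28  28 612] z 0.0574 median [0.4624 0.1223] ellipse (348, 213) [0.4623 0.1225] (23.87401008605957, 25.184175491333008)
yellow [ 486  327   59   54 1086] z 0.0312 median [ 0.4906 -0.1588] ellipse (515, 356) [ 0.4794 -0.1623] (33.408267974853516, 55.779273986816406)
red [ 230    0   50   30 1110] z 0.0834 median [0.5265 0.3019] ellipse (253, 10) [0.527  0.3028] (25.57575798034668, 47.214073181152344)
green [ 392  123   46   44 1556] z 0.0835 median [0.5512 0.1303] ellipse (416, 145) [0.5511 0.1305] (39.278987884521484, 42.97008514404297)
green [ 575  334   65   70 1680] z 0.0309 median [ 0.554  -0.2468] ellipse (611, 364) [ 0.5576 -0.2578] (32.2277717590332, 68.5904312133789)
```

>>> servo_tool(travel=[[20, 3, 10], [20, 3, 10], [20, 3, 10], [20, 3, 10], [19, 2, 10], [18, 2, 10], [0, 0, 20], [0, 0, 20], [0, 0, 20], [0, 0, 20]], dr=[[0, 0, 0], [0, 0, 0], [0, 0, 0], [0, 0, 0], [0, 0, 0], [0, 0, 0], [0, 0, 0], [0, 0, 0], [0, 0, 0], [0, 0, 0]], hand=[1, 1, 1, 1, 1, 1, 1, 1, 1, 1])

```text
clock: 5.35
eef_pos: [0.5458, 0.219, 0.1388]
ee_rot: [2.902, 1.202, 0.001]
wrist_force: [-0.7, 0.6, 0.2]
opening: 0.0853
gripper_force: 0.0
```

>>> servo_tool(travel=[[0, 0, 0], [0, 0, 0], [0, 0, 0], [0, 0, 0], [0, 0, 0], [0, 0, 0], [0, 0, 0], [0, 0, 0], [0, 0, 0], [0, 0, 0]], dr=[[0, 0, 0], [0, 0, 0], [0, 0, 0], [0, 0, 0], [0, 0, 0], [0, 0, 0], [0, 0, 0], [0, 0, 0], [0, 0, 0], [0, 0, 0]], hand=[1, 1, 1, 1, 1, 1, 1, 1, 1, 1])

```text
clock: 6.18
eef_pos: [0.546, 0.2194, 0.1393]
ee_rot: [-2.902, -1.203, 0.0]
wrist_force: [-0.5, -0.9, -0.8]
opening: 0.0856
gripper_force: 0.0
```

```bash
python3 - <<'E'
from h import *
caps()
s=robot.get_state();print(s['qpos'].round(2))
E
```

```text
6.1833 [0.546  0.2194 0.1393]
blue [ 292  224   66   68 3486] z 0.0833 median [0.5474 0.2203] ellipse (324, 262) [0.5476 0.2205] (58.7927360534668, 62.68952178955078)
blue [  98  239   49   44 1626] z 0.0572 median [0.4434 0.3078] ellipse (118, 264) [0.4437 0.3077] (35.435630798339844, 41.92064666748047)
yellow [ 209  319   54   64 2567] z 0.0833 median [0.4613 0.214 ] ellipse (233, 358) [0.4605 0.2148] (45.69178771972656, 53.17879104614258)
yellow [ 317  383   38   40 1199] z 0.0572 median [0.4632 0.1231] ellipse (336, 407) [0.4636 0.1235] (29.42000389099121, 33.91567611694336)
red [ 155  129   78   74 4231] z 0.0833 median [0.5348 0.3102] ellipse (189, 166) [0.535  0.3099] (64.67079162597656, 73.04004669189453)
green [ 395  312   41   64 1776] z 0.0832 median [0.5452 0.1373] ellipse (417, 351) [0.5466 0.1362] (33.157108306884766, 52.61485290527344)
[0.24 0.32 1.6  0.   1.22 1.02]
```

View pics/w_last.png

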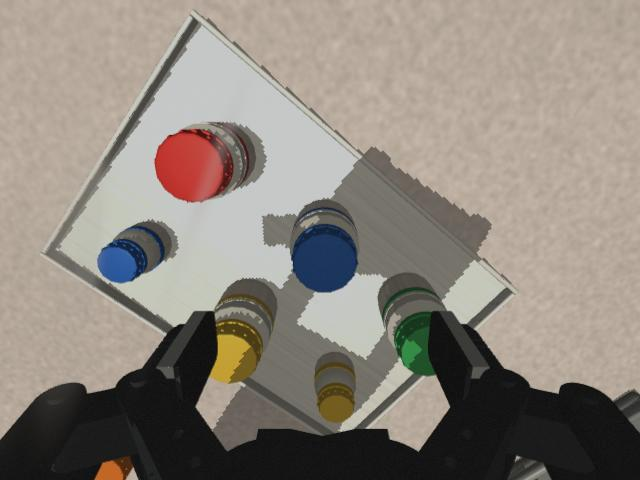

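Blue's cap at (324,262) is centred between the fingers to within 2 mm, and the neighbours at yellow (233,358) and green (417,351) stand clear of the finger line. I'm descending.

>>> servo_tool(travel=[[2, 0, 19], [0, 0, 20], [0, 0, 20], [0, 0, 20], [0, 0, 14], [0, 0, 10], [0, 0, 8], [0, 0, 5], [0, 0, 3], [0, 0, 0]], dr=[[0, 0, 0], [0, 0, 0], [0, 0, 0], [0, 0, 0], [0, 0, 0], [0, 0, 0], [0, 0, 0], [0, 0, 0], [0, 0, 0], [0, 0, 0]], hand=[1, 1, 1, 1, 1, 1, 1, 1, 1, 1])

```text
clock: 7.07
eef_pos: [0.5476, 0.2208, 0.0202]
ee_rot: [-2.902, -1.203, -0.0]
wrist_force: [-0.3, 0.3, -0.3]
opening: 0.0856
gripper_force: 0.0
```

>>> servo_tool(travel=[[0, 0, 0], [0, 0, 0], [0, 0, 0], [0, 0, 0], [0, 0, 0], [0, 0, 0], [0, 0, 0], [0, 0, 0], [0, 0, 0], [0, 0, 0]], dr=[[0, 0, 0], [0, 0, 0], [0, 0, 0], [0, 0, 0], [0, 0, 0], [0, 0, 0], [0, 0, 0], [0, 0, 0], [0, 0, 0], [0, 0, 0]], hand=[0.7, 0.65, 0.6, 0.55, 0.5, 0.45, 0.4, 0.4, 0.4, 0.4], force=30)

```text
clock: 7.9
eef_pos: [0.5483, 0.221, 0.0212]
ee_rot: [2.902, 1.203, 0.003]
wrist_force: [-0.7, -0.7, 5.2]
opening: 0.0455
gripper_force: 31.2
```

>>> servo_tool(travel=[[0, 0, -2], [0, 0, -5], [0, 0, -10], [0, 0, -16], [0, 0, -20], [0, 0, -20], [0, 0, -18], [0, 0, -14], [0, 0, -8], [0, 0, -3]], dr=[[0, 0, 0], [0, 0, 0], [0, 0, 0], [0, 0, 0], [0, 0, 0], [0, 0, 0], [0, 0, 0], [0, 0, 0], [0, 0, 0], [0, 0, 0]], hand=[0.3, 0.3, 0.3, 0.3, 0.3, 0.3, 0.3, 0.3, 0.3, 0.3], force=35)

```text
clock: 8.73
eef_pos: [0.5484, 0.2211, 0.1384]
ee_rot: [2.902, 1.203, 0.005]
wrist_force: [-0.5, -0.1, -0.8]
opening: 0.0451
gripper_force: 35.9
```

>>> servo_tool(travel=[[-4, 4, 0], [-8, 9, 0], [-13, 14, 0], [-17, 18, 0], [-18, 20, 0], [-19, 20, 0], [-19, 20, 0], [-19, 20, 0], [-19, 20, 0], [-19, 20, 0]], dr=[[0, 0, 0], [0, 0, 0], [0, 0, 0], [0, 0, 0], [0, 0, 0], [0, 0, 0], [0, 0, 0], [0, 0, 0], [0, 0, 0], [0, 0, 0]], hand=[0.3, 0.3, 0.3, 0.3, 0.3, 0.3, 0.3, 0.3, 0.3, 0.3])

```text
clock: 9.57
eef_pos: [0.5529, -0.0077, 0.1346]
ee_rot: [-2.901, -1.201, 0.005]
wrist_force: [0.1, -0.0, -0.9]
opening: 0.045
gripper_force: 35.9
```

>>> servo_tool(travel=[[-19, 20, 0], [-19, 20, 0], [-18, 20, 0], [-17, 18, 0], [-13, 14, 0], [-11, 12, 0], [-8, 9, 0], [-4, 4, 0], [-1, 4, 0], [0, 0, 0]], dr=[[0, 0, 0], [0, 0, 0], [0, 0, 0], [0, 0, 0], [0, 0, 0], [0, 0, 0], [0, 0, 0], [0, 0, 0], [0, 0, 0], [0, 0, 0]], hand=[0.3, 0.3, 0.3, 0.3, 0.3, 0.3, 0.3, 0.3, 0.3, 0.3])

```text
clock: 10.4
eef_pos: [0.5623, -0.1692, 0.1358]
ee_rot: [-2.902, -1.202, 0.001]
wrist_force: [0.6, 0.3, 0.5]
opening: 0.0451
gripper_force: 35.9
```

```bash
python3 - <<'E'
from h import *
caps()
s=robot.get_state();print(s['opening'],s['gripper_force'])
E
```

```text
10.4 [ 0.5623 -0.1692  0.1358]
blue [ 249  161  152  115 5747] z 0.0310 median [ 0.5804 -0.152 ] ellipse (325, 232) [ 0.5665 -0.1661] (107.43301391601562, 125.47686767578125)
blue [264 283 117  44 655] z 0.1553 median [ 0.5765 -0.1537] ellipse (322, 345) [ 0.5592 -0.171 ] (119.43753051757812, 124.04249572753906)
blue [  255   334   135   102 10931] z 0.1975 median [ 0.5673 -0.1633] ellipse (322, 401) [ 0.567  -0.1634] (70.79285430908203, 135.08462524414062)
yellow [ 156  257  116  107 3498] z 0.0309 median [ 0.4595 -0.1362] ellipse (213, 313) [ 0.4616 -0.1515] (72.94034576416016, 99.97025299072266)
green [ 389  269   99   96 2899] z 0.0310 median [ 0.59  -0.277] ellipse (438, 320) [ 0.5782 -0.2762] (58.519737243652344, 96.04633331298828)
0.04483110449706261 35.92117547756061
```

View pics/w_last.png

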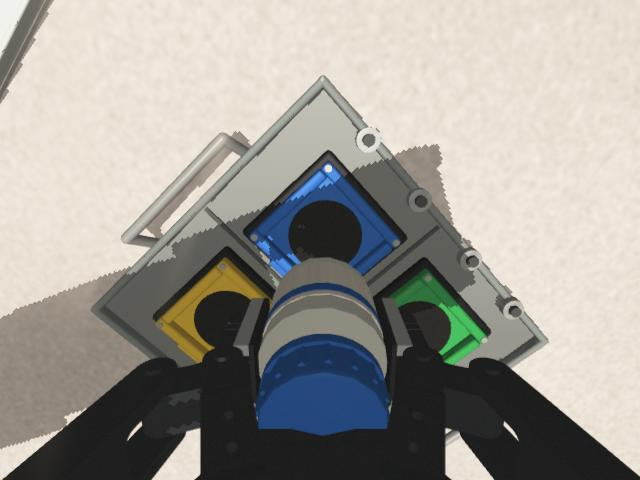

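Blue is held upright above its cup, whose pad is at about (325,235). I'm lowering it.

>>> servo_tool(travel=[[0, 0, 8], [0, 0, 16], [0, 0, 18], [0, 0, 18], [0, 0, 14], [0, 0, 9], [0, 0, 6], [0, 0, 3], [0, 0, 2], [0, 0, 1]], dr=[[0, 0, 0], [0, 0, 0], [0, 0, 0], [0, 0, 0], [0, 0, 0], [0, 0, 0], [0, 0, 0], [0, 0, 0], [0, 0, 0], [0, 0, 0]], hand=[0.3, 0.3, 0.3, 0.3, 0.3, 0.3, 0.3, 0.3, 0.3, 0.3])

```text
clock: 11.28
eef_pos: [0.563, -0.1689, 0.0417]
ee_rot: [2.901, 1.203, 0.001]
wrist_force: [-0.4, 0.1, -0.8]
opening: 0.0447
gripper_force: 35.9
```

>>> servo_tool(travel=[[0, 0, 0.5], [0, 0, 0.5], [0, 0, 0.5], [0, 0, 0], [0, 0, 0], [0, 0, 0], [0, 0, 0], [0, 0, 0], [0, 0, 0], [0, 0, 0]], dr=[[0, 0, 0], [0, 0, 0], [0, 0, 0], [0, 0, 0], [0, 0, 0], [0, 0, 0], [0, 0, 0], [0, 0, 0], [0, 0, 0], [0, 0, 0]], hand=[0.3, 0.3, 0.3, 0.3, 0.3, 0.3, 0.3, 0.3, 0.3, 0.3])

```text
clock: 12.12
eef_pos: [0.5625, -0.1688, 0.0398]
ee_rot: [2.902, 1.203, -0.0]
wrist_force: [0.0, 0.1, -1.0]
opening: 0.045
gripper_force: 35.9
```

>>> servo_tool(travel=[[0, 0, 0.5], [0, 0, 0.5], [0, 0, 0.5], [0, 0, 0.5], [0, 0, 0.5], [0, 0, 0], [0, 0, 0], [0, 0, 0], [0, 0, 0], [0, 0, 0]], dr=[[0, 0, 0], [0, 0, 0], [0, 0, 0], [0, 0, 0], [0, 0, 0], [0, 0, 0], [0, 0, 0], [0, 0, 0], [0, 0, 0], [0, 0, 0]], hand=[0.3, 0.3, 0.3, 0.3, 0.3, 0.3, 0.3, 0.3, 0.3, 0.3])

```text
clock: 12.95
eef_pos: [0.5625, -0.1688, 0.0373]
ee_rot: [2.902, 1.203, 0.0]
wrist_force: [-0.8, -0.4, -1.3]
opening: 0.0449
gripper_force: 36.0
```

>>> servo_tool(travel=[[0, 0, 0.3], [0, 0, 0.3], [0, 0, 0.3], [0, 0, 0.3], [0, 0, 0], [0, 0, 0], [0, 0, 0], [0, 0, 0], [0, 0, 0], [0, 0, 0]], dr=[[0, 0, 0], [0, 0, 0], [0, 0, 0], [0, 0, 0], [0, 0, 0], [0, 0, 0], [0, 0, 0], [0, 0, 0], [0, 0, 0], [0, 0, 0]], hand=[0.3, 0.3, 0.3, 0.3, 0.3, 0.3, 0.3, 0.3, 0.3, 0.3])

```text
clock: 13.78
eef_pos: [0.5625, -0.1689, 0.0372]
ee_rot: [2.902, 1.203, -0.0]
wrist_force: [-3.2, 1.7, 6.8]
opening: 0.0452
gripper_force: 36.7
```

Contact at 7 N, so the bottle is seated. I'm releasing it and retreating.

>>> servo_tool(travel=[[0, 0, 0], [0, 0, 0], [0, 0, 0], [0, 0, 0], [0, 0, 0], [0, 0, 0], [0, 0, 0], [0, 0, 0], [0, 0, 0], [0, 0, 0]], dr=[[0, 0, 0], [0, 0, 0], [0, 0, 0], [0, 0, 0], [0, 0, 0], [0, 0, 0], [0, 0, 0], [0, 0, 0], [0, 0, 0], [0, 0, 0]], hand=[0.55, 0.58, 0.62, 0.7, 0.8, 0.9, 1, 1, 1, 1])

```text
clock: 14.62
eef_pos: [0.5625, -0.1688, 0.0361]
ee_rot: [2.902, 1.203, 0.0]
wrist_force: [-0.9, 0.0, -0.5]
opening: 0.0852
gripper_force: 0.0
```

>>> servo_tool(travel=[[0, 0, -3], [0, 0, -8], [0, 0, -14], [0, 0, -20], [0, 0, -20], [0, 0, -20], [0, 0, -20], [0, 0, -10], [0, 0, -3], [0, 0, 0]], dr=[[0, 0, 0], [0, 0, 0], [0, 0, 0], [0, 0, 0], [0, 0, 0], [0, 0, 0], [0, 0, 0], [0, 0, 0], [0, 0, 0], [0, 0, 0]], hand=[1, 1, 1, 1, 1, 1, 1, 1, 1, 1])

```text
clock: 15.45
eef_pos: [0.5631, -0.1691, 0.1553]
ee_rot: [2.901, 1.202, 0.003]
wrist_force: [0.3, 0.3, 0.4]
opening: 0.0853
gripper_force: 0.0
```

```bash
python3 - <<'E'
from h import *
caps()
E
```

```text
15.45 [ 0.5631 -0.1691  0.1553]
blue [ 253  159  142  138 8258] z 0.0988 median [ 0.5614 -0.169 ] ellipse (321, 266) [ 0.5616 -0.1689] (59.1181640625, 62.932456970214844)
yellow [ 165  249  133  120 4769] z 0.0310 median [ 0.472  -0.1638] ellipse (230, 312) [ 0.4609 -0.1641] (93.8436279296875, 107.93344116210938)
red [ 259  336  122  100 4604] z 0.0309 median [ 0.4575 -0.2696] ellipse (320, 390) [ 0.4583 -0.2705] (83.66817474365234, 103.8720474243164)
green [ 347  260  129  117 4349] z 0.0309 median [ 0.5517 -0.2639] ellipse (411, 321) [ 0.5598 -0.2749] (91.65110778808594, 105.03844451904297)
```

View pics/w_last.png

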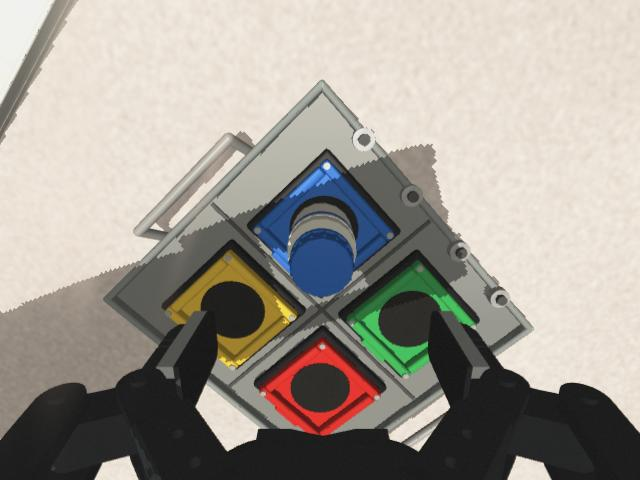

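Blue is down: its cap is at z 0.099 and it is centred in its cup. Yellow is next.

>>> servo_tool(travel=[[10, -17, 0], [20, -35, 0], [20, -35, 0], [21, -36, 0], [21, -36, 0], [21, -36, 0], [21, -36, 0], [21, -36, 0], [20, -35, 0], [14, -25, 0]], dr=[[0, 0, 0], [0, 0, 0], [0, 0, 0], [0, 0, 0], [0, 0, 0], [0, 0, 0], [0, 0, 0], [0, 0, 0], [0, 0, 0], [0, 0, 0]], hand=[1, 1, 1, 1, 1, 1, 1, 1, 1, 1])

```text
clock: 16.33
eef_pos: [0.462, 0.1985, 0.1522]
ee_rot: [-2.9, -1.205, 0.006]
wrist_force: [0.3, 0.5, 0.5]
opening: 0.0855
gripper_force: 0.0
```

>>> servo_tool(travel=[[10, -21, 5], [0, 0, 5], [0, 0, 6], [0, 0, 0], [0, 0, 0], [0, 0, 0], [0, 0, 0], [0, 0, 0], [0, 0, 0], [0, 0, 0]], dr=[[0, 0, 0], [0, 0, 0], [0, 0, 0], [0, 0, 0], [0, 0, 0], [0, 0, 0], [0, 0, 0], [0, 0, 0], [0, 0, 0], [0, 0, 0]], hand=[1, 1, 1, 1, 1, 1, 1, 1, 1, 1])

```text
clock: 17.17
eef_pos: [0.4573, 0.2176, 0.1384]
ee_rot: [2.903, 1.202, 0.001]
wrist_force: [0.2, 0.5, -0.3]
opening: 0.0854
gripper_force: 0.0
```

```bash
python3 - <<'E'
from h import *
caps()
E
```

```text
17.1667 [0.4573 0.2176 0.1384]
blue [ 178  142   38   46 1187] z 0.0574 median [0.4408 0.3106] ellipse (195, 165) [0.4413 0.3105] (32.52096939086914, 43.00476837158203)
yellow [ 291  227   66   68 3554] z 0.0833 median [0.4574 0.2178] ellipse (324, 265) [0.4576 0.2179] (59.103214263916016, 62.92576599121094)
yellow [401 310  31  42 981] z 0.0572 median [0.4593 0.1269] ellipse (418, 334) [0.46   0.1265] (24.478776931762695, 34.82022476196289)
red [ 262    0   80   82 5360] z 0.0834 median [0.5329 0.309 ] ellipse (301, 36) [0.533 0.309] (77.77325439453125, 80.21665954589844)
green [ 500  218   79   69 3804] z 0.0833 median [0.5516 0.1314] ellipse (545, 256) [0.5515 0.1319] (56.88878631591797, 67.63387298583984)
```

>>> servo_tool(travel=[[0, 0, 16], [0, 0, 20], [0, 0, 20], [0, 0, 20], [0, 0, 16], [0, 0, 10], [0, 0, 8], [0, 0, 5], [0, 0, 3], [0, 0, 0]], dr=[[0, 0, 0], [0, 0, 0], [0, 0, 0], [0, 0, 0], [0, 0, 0], [0, 0, 0], [0, 0, 0], [0, 0, 0], [0, 0, 0], [0, 0, 0]], hand=[1, 1, 1, 1, 1, 1, 1, 1, 1, 1])

```text
clock: 18.05
eef_pos: [0.4571, 0.2179, 0.0201]
ee_rot: [-2.902, -1.203, -0.0]
wrist_force: [0.5, -0.3, -0.0]
opening: 0.0857
gripper_force: 0.0
```

>>> servo_tool(travel=[[0, 0, 0], [0, 0, 0], [0, 0, 0], [0, 0, 0], [0, 0, 0], [0, 0, 0], [0, 0, 0], [0, 0, 0], [0, 0, 0], [0, 0, 0]], dr=[[0, 0, 0], [0, 0, 0], [0, 0, 0], [0, 0, 0], [0, 0, 0], [0, 0, 0], [0, 0, 0], [0, 0, 0], [0, 0, 0], [0, 0, 0]], hand=[0.7, 0.65, 0.6, 0.55, 0.5, 0.45, 0.4, 0.3, 0.3, 0.3], force=35)

```text
clock: 18.88
eef_pos: [0.4578, 0.2181, 0.0209]
ee_rot: [2.902, 1.203, 0.003]
wrist_force: [0.1, -0.4, 5.8]
opening: 0.0446
gripper_force: 36.4
```

>>> servo_tool(travel=[[0, 0, -2], [0, 0, -5], [0, 0, -10], [0, 0, -16], [0, 0, -20], [0, 0, -20], [0, 0, -18], [0, 0, -14], [0, 0, -8], [0, 0, -3]], dr=[[0, 0, 0], [0, 0, 0], [0, 0, 0], [0, 0, 0], [0, 0, 0], [0, 0, 0], [0, 0, 0], [0, 0, 0], [0, 0, 0], [0, 0, 0]], hand=[0.3, 0.3, 0.3, 0.3, 0.3, 0.3, 0.3, 0.3, 0.3, 0.3])

```text
clock: 19.72
eef_pos: [0.4578, 0.2182, 0.138]
ee_rot: [2.902, 1.203, 0.005]
wrist_force: [0.2, -0.4, -0.9]
opening: 0.0449
gripper_force: 36.0
```

>>> servo_tool(travel=[[-4, 4, 0], [-8, 8, 0], [-13, 13, 0], [-17, 17, 0], [-19, 19, 0], [-19, 19, 0], [-19, 19, 0], [-19, 19, 0], [-19, 19, 0], [-19, 19, 0]], dr=[[0, 0, 0], [0, 0, 0], [0, 0, 0], [0, 0, 0], [0, 0, 0], [0, 0, 0], [0, 0, 0], [0, 0, 0], [0, 0, 0], [0, 0, 0]], hand=[0.3, 0.3, 0.3, 0.3, 0.3, 0.3, 0.3, 0.3, 0.3, 0.3])

```text
clock: 20.55
eef_pos: [0.4553, -0.0046, 0.1346]
ee_rot: [-2.901, -1.202, 0.005]
wrist_force: [1.2, -0.2, -1.0]
opening: 0.045
gripper_force: 36.0
```

>>> servo_tool(travel=[[-19, 19, 0], [-19, 19, 0], [-19, 19, 0], [-17, 17, 0], [-13, 13, 0], [-11, 12, 0], [-8, 8, 0], [-5, 5, 0], [-3, 4, 0], [0, 0, 0]], dr=[[0, 0, 0], [0, 0, 0], [0, 0, 0], [0, 0, 0], [0, 0, 0], [0, 0, 0], [0, 0, 0], [0, 0, 0], [0, 0, 0], [0, 0, 0]], hand=[0.3, 0.3, 0.3, 0.3, 0.3, 0.3, 0.3, 0.3, 0.3, 0.3])

```text
clock: 21.38
eef_pos: [0.4582, -0.1659, 0.1356]
ee_rot: [-2.902, -1.201, 0.001]
wrist_force: [0.5, 0.2, -1.4]
opening: 0.0449
gripper_force: 36.0
```

>>> servo_tool(travel=[[0, 0, 8], [0, 0, 16], [0, 0, 18], [0, 0, 18], [0, 0, 14], [0, 0, 9], [0, 0, 6], [0, 0, 3], [0, 0, 2], [0, 0, 1]], dr=[[0, 0, 0], [0, 0, 0], [0, 0, 0], [0, 0, 0], [0, 0, 0], [0, 0, 0], [0, 0, 0], [0, 0, 0], [0, 0, 0], [0, 0, 0]], hand=[0.3, 0.3, 0.3, 0.3, 0.3, 0.3, 0.3, 0.3, 0.3, 0.3])

```text
clock: 22.22
eef_pos: [0.4591, -0.1655, 0.0414]
ee_rot: [2.901, 1.203, 0.001]
wrist_force: [0.3, 0.5, -0.5]
opening: 0.045
gripper_force: 36.0
```

>>> servo_tool(travel=[[0, 0, 1], [0, 0, 0.8], [0, 0, 0.6], [0, 0, 0.5], [0, 0, 0.5], [0, 0, 0.4], [0, 0, 0.3], [0, 0, 0.3], [0, 0, 0.2], [0, 0, 0]], dr=[[0, 0, 0], [0, 0, 0], [0, 0, 0], [0, 0, 0], [0, 0, 0], [0, 0, 0], [0, 0, 0], [0, 0, 0], [0, 0, 0], [0, 0, 0]], hand=[0.3, 0.3, 0.3, 0.3, 0.3, 0.3, 0.3, 0.3, 0.3, 0.3])

```text
clock: 23.05
eef_pos: [0.4585, -0.1654, 0.0369]
ee_rot: [-2.902, -1.203, 0.0]
wrist_force: [-3.0, 0.7, 5.2]
opening: 0.045
gripper_force: 36.5
```

>>> servo_tool(travel=[[0, 0, 0], [0, 0, 0], [0, 0, 0], [0, 0, 0], [0, 0, 0], [0, 0, 0], [0, 0, 0], [0, 0, 0], [0, 0, 0], [0, 0, 0]], dr=[[0, 0, 0], [0, 0, 0], [0, 0, 0], [0, 0, 0], [0, 0, 0], [0, 0, 0], [0, 0, 0], [0, 0, 0], [0, 0, 0], [0, 0, 0]], hand=[0.55, 0.58, 0.62, 0.7, 0.8, 0.9, 1, 1, 1, 1])

```text
clock: 23.88
eef_pos: [0.4586, -0.1654, 0.0365]
ee_rot: [2.902, 1.203, 0.0]
wrist_force: [-0.1, -0.4, -0.3]
opening: 0.0856
gripper_force: 0.0
```

>>> servo_tool(travel=[[0, 0, -3], [0, 0, -8], [0, 0, -14], [0, 0, -20], [0, 0, -20], [0, 0, -20], [0, 0, -20], [0, 0, -10], [0, 0, -3], [0, 0, 0]], dr=[[0, 0, 0], [0, 0, 0], [0, 0, 0], [0, 0, 0], [0, 0, 0], [0, 0, 0], [0, 0, 0], [0, 0, 0], [0, 0, 0], [0, 0, 0]], hand=[1, 1, 1, 1, 1, 1, 1, 1, 1, 1])

```text
clock: 24.72
eef_pos: [0.4591, -0.1657, 0.1555]
ee_rot: [2.9, 1.202, 0.002]
wrist_force: [0.2, -0.4, 0.8]
opening: 0.085
gripper_force: 0.0
```

```bash
python3 - <<'E'
from h import *
caps()
E
```

```text
24.7167 [ 0.4591 -0.1657  0.1555]
blue [  355    50   151   161 10816] z 0.0989 median [ 0.5601 -0.1688] ellipse (464, 142) [ 0.56   -0.1687] (67.70166015625, 76.3050308227539)
yellow [ 252  158  142  139 8400] z 0.0989 median [ 0.4578 -0.1652] ellipse (321, 265) [ 0.4579 -0.1651] (59.6043815612793, 62.982086181640625)
red [ 346  259  130  117 4511] z 0.0310 median [ 0.4476 -0.2597] ellipse (411, 320) [ 0.4561 -0.2709] (91.95375061035156, 105.96370697021484)
green [ 445  171  140  133 6722] z 0.0310 median [ 0.5616 -0.2735] ellipse (517, 238) [ 0.5601 -0.2742] (106.27523040771484, 124.9659652709961)
```

>>> servo_tool(travel=[[15, -11, 0], [31, -23, 0], [31, -23, 0], [31, -22, 0], [31, -23, 0], [31, -22, 0], [31, -23, 0], [31, -22, 0], [31, -23, 0], [31, -22, 0]], dr=[[0, 0, 0], [0, 0, 0], [0, 0, 0], [0, 0, 0], [0, 0, 0], [0, 0, 0], [0, 0, 0], [0, 0, 0], [0, 0, 0], [0, 0, 0]], hand=[1, 1, 1, 1, 1, 1, 1, 1, 1, 1])

```text
clock: 25.6
eef_pos: [0.5135, 0.1956, 0.1524]
ee_rot: [-2.901, -1.203, 0.006]
wrist_force: [-0.3, -0.3, -0.3]
opening: 0.0853
gripper_force: 0.0
```

>>> servo_tool(travel=[[31, -22, 0], [31, -22, 0], [22, -16, 5], [11, -9, 5], [0, 0, 6], [0, 0, 0], [0, 0, 0], [0, 0, 0], [0, 0, 0], [0, 0, 0]], dr=[[0, 0, 0], [0, 0, 0], [0, 0, 0], [0, 0, 0], [0, 0, 0], [0, 0, 0], [0, 0, 0], [0, 0, 0], [0, 0, 0], [0, 0, 0]], hand=[1, 1, 1, 1, 1, 1, 1, 1, 1, 1])

```text
clock: 26.43
eef_pos: [0.5337, 0.3088, 0.139]
ee_rot: [2.903, 1.2, 0.001]
wrist_force: [0.3, -0.2, 0.1]
opening: 0.0853
gripper_force: 0.0
```

```bash
python3 - <<'E'
from h import *
caps()
E
```

```text
26.4333 [0.5337 0.3088 0.139 ]
blue [ 215  311   40   42 1302] z 0.0572 median [0.4437 0.3084] ellipse (233, 335) [0.4439 0.3086] (32.67464065551758, 35.45290756225586)
red [ 290  223   66   69 3547] z 0.0833 median [0.5349 0.311 ] ellipse (322, 261) [0.5351 0.3112] (59.236209869384766, 62.93186950683594)
```

>>> servo_tool(travel=[[2.5, -0.5, 16], [0, 0, 20], [0, 0, 20], [0, 0, 20], [0, 0, 16], [0, 0, 10], [0, 0, 8], [0, 0, 5], [0, 0, 4], [0, 0, 0]], dr=[[0, 0, 0], [0, 0, 0], [0, 0, 0], [0, 0, 0], [0, 0, 0], [0, 0, 0], [0, 0, 0], [0, 0, 0], [0, 0, 0], [0, 0, 0]], hand=[1, 1, 1, 1, 1, 1, 1, 1, 1, 1])

```text
clock: 27.32
eef_pos: [0.5348, 0.3119, 0.0194]
ee_rot: [2.902, 1.203, -0.0]
wrist_force: [0.0, -1.3, 0.1]
opening: 0.0854
gripper_force: 0.0
```

>>> servo_tool(travel=[[0, 0, 0], [0, 0, 0], [0, 0, 0], [0, 0, 0], [0, 0, 0], [0, 0, 0], [0, 0, 0], [0, 0, 0], [0, 0, 0], [0, 0, 0]], dr=[[0, 0, 0], [0, 0, 0], [0, 0, 0], [0, 0, 0], [0, 0, 0], [0, 0, 0], [0, 0, 0], [0, 0, 0], [0, 0, 0], [0, 0, 0]], hand=[0.7, 0.65, 0.6, 0.55, 0.5, 0.45, 0.4, 0.3, 0.3, 0.3], force=35)

```text
clock: 28.15
eef_pos: [0.5355, 0.3123, 0.0204]
ee_rot: [2.902, 1.203, 0.003]
wrist_force: [0.1, -0.6, 5.3]
opening: 0.0448
gripper_force: 36.5
```

>>> servo_tool(travel=[[0, 0, -2], [0, 0, -5], [0, 0, -10], [0, 0, -18], [0, 0, -24], [0, 0, -24], [0, 0, -22], [0, 0, -16], [0, 0, -10], [0, 0, -4]], dr=[[0, 0, 0], [0, 0, 0], [0, 0, 0], [0, 0, 0], [0, 0, 0], [0, 0, 0], [0, 0, 0], [0, 0, 0], [0, 0, 0], [0, 0, 0]], hand=[0.3, 0.3, 0.3, 0.3, 0.3, 0.3, 0.3, 0.3, 0.3, 0.3])

```text
clock: 28.98
eef_pos: [0.5356, 0.3124, 0.1569]
ee_rot: [-2.902, -1.203, -0.006]
wrist_force: [0.1, 0.6, -1.5]
opening: 0.0449
gripper_force: 35.9
```

>>> servo_tool(travel=[[-4, 3, 0], [-9, 7, 0], [-15, 11, 0], [-21, 16, 0], [-25, 19, 0], [-25, 19, 0], [-25, 19, 0], [-25, 19, 0], [-25, 19, 0], [-25, 19, 0]], dr=[[0, 0, 0], [0, 0, 0], [0, 0, 0], [0, 0, 0], [0, 0, 0], [0, 0, 0], [0, 0, 0], [0, 0, 0], [0, 0, 0], [0, 0, 0]], hand=[0.3, 0.3, 0.3, 0.3, 0.3, 0.3, 0.3, 0.3, 0.3, 0.3])

```text
clock: 29.82
eef_pos: [0.4984, 0.0623, 0.1525]
ee_rot: [-2.901, -1.202, 0.006]
wrist_force: [0.1, -0.2, -0.1]
opening: 0.0451
gripper_force: 35.9
```

>>> servo_tool(travel=[[-25, 19, 0], [-25, 19, 0], [-25, 19, 0], [-25, 19, 0], [-25, 19, 0], [-25, 19, 0], [-25, 19, 0], [-25, 19, 0], [-21, 16, 0], [-18, 14, 0]], dr=[[0, 0, 0], [0, 0, 0], [0, 0, 0], [0, 0, 0], [0, 0, 0], [0, 0, 0], [0, 0, 0], [0, 0, 0], [0, 0, 0], [0, 0, 0]], hand=[0.3, 0.3, 0.3, 0.3, 0.3, 0.3, 0.3, 0.3, 0.3, 0.3])

```text
clock: 30.65
eef_pos: [0.4581, -0.2349, 0.1526]
ee_rot: [-2.901, -1.199, 0.004]
wrist_force: [0.6, 0.5, -0.3]
opening: 0.0449
gripper_force: 35.9
```

>>> servo_tool(travel=[[-14, 10, 0], [-9, 7, 0], [-5, 4, 0], [-3, 2, 0], [-1, 0, 0], [0, 0, 0], [0, 0, 0], [0, 0, 0], [0, 0, 0], [0, 0, 0]], dr=[[0, 0, 0], [0, 0, 0], [0, 0, 0], [0, 0, 0], [0, 0, 0], [0, 0, 0], [0, 0, 0], [0, 0, 0], [0, 0, 0], [0, 0, 0]], hand=[0.3, 0.3, 0.3, 0.3, 0.3, 0.3, 0.3, 0.3, 0.3, 0.3])

```text
clock: 31.48
eef_pos: [0.4545, -0.2716, 0.1546]
ee_rot: [2.902, 1.204, 0.0]
wrist_force: [0.3, -0.1, -0.6]
opening: 0.0451
gripper_force: 35.9
```

>>> servo_tool(travel=[[0, 0, 10], [0, 0, 18], [0, 0, 20], [0, 0, 20], [0, 0, 16], [0, 0, 11], [0, 0, 8], [0, 0, 5], [0, 0, 3], [0, 0, 2]], dr=[[0, 0, 0], [0, 0, 0], [0, 0, 0], [0, 0, 0], [0, 0, 0], [0, 0, 0], [0, 0, 0], [0, 0, 0], [0, 0, 0], [0, 0, 0]], hand=[0.3, 0.3, 0.3, 0.3, 0.3, 0.3, 0.3, 0.3, 0.3, 0.3])

```text
clock: 32.32
eef_pos: [0.4547, -0.2725, 0.0416]
ee_rot: [2.901, 1.202, 0.001]
wrist_force: [0.1, 0.4, -0.3]
opening: 0.0447
gripper_force: 35.9
```

>>> servo_tool(travel=[[0, 0, 1], [0, 0, 0.8], [0, 0, 0.7], [0, 0, 0.5], [0, 0, 0.4], [0, 0, 0.4], [0, 0, 0.3], [0, 0, 0.3], [0, 0, 0], [0, 0, 0]], dr=[[0, 0, 0], [0, 0, 0], [0, 0, 0], [0, 0, 0], [0, 0, 0], [0, 0, 0], [0, 0, 0], [0, 0, 0], [0, 0, 0], [0, 0, 0]], hand=[0.3, 0.3, 0.3, 0.3, 0.3, 0.3, 0.3, 0.3, 0.3, 0.3])

```text
clock: 33.15
eef_pos: [0.4543, -0.2721, 0.0371]
ee_rot: [-2.902, -1.203, 0.0]
wrist_force: [-0.4, 0.6, -0.7]
opening: 0.0449
gripper_force: 35.9
```

>>> servo_tool(travel=[[0, 0, 0.3], [0, 0, 0.3], [0, 0, 0.3], [0, 0, 0.3], [0, 0, 0], [0, 0, 0], [0, 0, 0], [0, 0, 0], [0, 0, 0], [0, 0, 0]], dr=[[0, 0, 0], [0, 0, 0], [0, 0, 0], [0, 0, 0], [0, 0, 0], [0, 0, 0], [0, 0, 0], [0, 0, 0], [0, 0, 0], [0, 0, 0]], hand=[0.3, 0.3, 0.3, 0.3, 0.3, 0.3, 0.3, 0.3, 0.3, 0.3])

```text
clock: 33.98
eef_pos: [0.4544, -0.2722, 0.0364]
ee_rot: [2.902, 1.203, -0.0]
wrist_force: [-2.3, 0.7, 5.5]
opening: 0.0449
gripper_force: 36.6
```

>>> servo_tool(travel=[[0, 0, 0], [0, 0, 0], [0, 0, 0], [0, 0, 0], [0, 0, 0], [0, 0, 0], [0, 0, 0], [0, 0, 0], [0, 0, 0], [0, 0, 0]], dr=[[0, 0, 0], [0, 0, 0], [0, 0, 0], [0, 0, 0], [0, 0, 0], [0, 0, 0], [0, 0, 0], [0, 0, 0], [0, 0, 0], [0, 0, 0]], hand=[0.55, 0.58, 0.62, 0.7, 0.8, 0.9, 1, 1, 1, 1])

```text
clock: 34.82
eef_pos: [0.4543, -0.2721, 0.0359]
ee_rot: [-2.902, -1.203, -0.0]
wrist_force: [1.2, 0.5, -0.4]
opening: 0.0856
gripper_force: 0.0
```

>>> servo_tool(travel=[[0, 0, -3], [0, 0, -8], [0, 0, -14], [0, 0, -20], [0, 0, -20], [0, 0, -20], [0, 0, -20], [0, 0, -10], [0, 0, -3], [0, 0, 0]], dr=[[0, 0, 0], [0, 0, 0], [0, 0, 0], [0, 0, 0], [0, 0, 0], [0, 0, 0], [0, 0, 0], [0, 0, 0], [0, 0, 0], [0, 0, 0]], hand=[1, 1, 1, 1, 1, 1, 1, 1, 1, 1])

```text
clock: 35.65
eef_pos: [0.4549, -0.2726, 0.155]
ee_rot: [2.9, 1.202, 0.002]
wrist_force: [-0.4, 0.2, -0.0]
opening: 0.0852
gripper_force: 0.0
```

```bash
python3 - <<'E'
from h import *
caps()
E
```

```text
35.65 [ 0.4549 -0.2726  0.155 ]
blue [ 244    0  171   98 5701] z 0.0310 median [ 0.5313 -0.1993] ellipse (331, -95) [ 0.5992 -0.1343] (184.6853790283203, 342.93292236328125)
blue [ 294    0   69   24 1163] z 0.0989 median [ 0.5486 -0.1818] ellipse (328, 6) [ 0.5488 -0.1816] (15.549790382385254, 60.222503662109375)
yellow [  143    35   155   165 11172] z 0.0989 median [ 0.4577 -0.1666] ellipse (183, 126) [ 0.4577 -0.1667] (69.474365234375, 78.26702880859375)
red [ 253  160  142  138 8408] z 0.0989 median [ 0.4531 -0.2726] ellipse (321, 266) [ 0.4532 -0.2725] (59.90102767944336, 63.08438491821289)
green [ 356   51  152  161 8383] z 0.0310 median [ 0.5616 -0.2743] ellipse (433, 132) [ 0.5597 -0.2754] (126.1928939819336, 139.0802001953125)
```

>>> servo_tool(travel=[[18, -11, 0], [34, -21, 0], [34, -21, 0], [34, -21, 0], [34, -21, 0], [34, -21, 0], [34, -21, 0], [34, -21, 0], [34, -21, 0], [30, -18, 0]], dr=[[0, 0, 0], [0, 0, 0], [0, 0, 0], [0, 0, 0], [0, 0, 0], [0, 0, 0], [0, 0, 0], [0, 0, 0], [0, 0, 0], [0, 0, 0]], hand=[1, 1, 1, 1, 1, 1, 1, 1, 1, 1])

```text
clock: 36.53
eef_pos: [0.5399, 0.096, 0.1519]
ee_rot: [-2.9, -1.203, 0.005]
wrist_force: [2.0, -0.4, 0.8]
opening: 0.0854
gripper_force: 0.0
```

>>> servo_tool(travel=[[23, -13, 0], [12, -7, 5], [0, 0, 5], [0, 0, 5], [0, 0, 0], [0, 0, 0], [0, 0, 0], [0, 0, 0], [0, 0, 0], [0, 0, 0]], dr=[[0, 0, 0], [0, 0, 0], [0, 0, 0], [0, 0, 0], [0, 0, 0], [0, 0, 0], [0, 0, 0], [0, 0, 0], [0, 0, 0], [0, 0, 0]], hand=[1, 1, 1, 1, 1, 1, 1, 1, 1, 1])

```text
clock: 37.37
eef_pos: [0.5521, 0.1319, 0.1393]
ee_rot: [2.902, 1.201, 0.001]
wrist_force: [-0.3, -0.4, 0.1]
opening: 0.0854
gripper_force: 0.0
```

```bash
python3 - <<'E'
from h import *
caps()
E
```

```text
37.3667 [0.5521 0.1319 0.1393]
blue [  0 153  21  46 514] z 0.0572 median [0.4468 0.3012] ellipse (5, 180) [0.4464 0.3008] (13.50753402709961, 41.902587890625)
blue [515 456  36  24 514] z 0.0312 median [ 0.5289 -0.1562] ellipse (529, 469) [ 0.529  -0.1542] (10.020988464355469, 35.19109344482422)
yellow [ 226  317   41   42 1345] z 0.0572 median [0.4634 0.1222] ellipse (244, 342) [0.4639 0.1225] (32.702144622802734, 36.82858657836914)
green [ 293  228   66   67 3235] z 0.0833 median [0.5526 0.1306] ellipse (326, 265) [0.5527 0.1308] (57.849754333496094, 62.369991302490234)
```

>>> servo_tool(travel=[[0, 1, 16], [0, 0, 20], [0, 0, 20], [0, 0, 20], [0, 0, 16], [0, 0, 10], [0, 0, 8], [0, 0, 5], [0, 0, 4], [0, 0, 0]], dr=[[0, 0, 0], [0, 0, 0], [0, 0, 0], [0, 0, 0], [0, 0, 0], [0, 0, 0], [0, 0, 0], [0, 0, 0], [0, 0, 0], [0, 0, 0]], hand=[1, 1, 1, 1, 1, 1, 1, 1, 1, 1])

```text
clock: 38.25
eef_pos: [0.5525, 0.1317, 0.0197]
ee_rot: [-2.902, -1.203, 0.0]
wrist_force: [-0.1, 0.4, 0.8]
opening: 0.0854
gripper_force: 0.0
```

>>> servo_tool(travel=[[0, 0, 0], [0, 0, 0], [0, 0, 0], [0, 0, 0], [0, 0, 0], [0, 0, 0], [0, 0, 0], [0, 0, 0], [0, 0, 0], [0, 0, 0]], dr=[[0, 0, 0], [0, 0, 0], [0, 0, 0], [0, 0, 0], [0, 0, 0], [0, 0, 0], [0, 0, 0], [0, 0, 0], [0, 0, 0], [0, 0, 0]], hand=[0.7, 0.65, 0.6, 0.55, 0.5, 0.45, 0.4, 0.3, 0.3, 0.3], force=35)

```text
clock: 39.08
eef_pos: [0.5534, 0.1317, 0.0209]
ee_rot: [2.902, 1.203, 0.003]
wrist_force: [-0.1, 0.1, 6.1]
opening: 0.0453
gripper_force: 36.3
```

>>> servo_tool(travel=[[0, 0, -2], [0, 0, -5], [0, 0, -10], [0, 0, -18], [0, 0, -24], [0, 0, -24], [0, 0, -22], [0, 0, -16], [0, 0, -10], [0, 0, -4]], dr=[[0, 0, 0], [0, 0, 0], [0, 0, 0], [0, 0, 0], [0, 0, 0], [0, 0, 0], [0, 0, 0], [0, 0, 0], [0, 0, 0], [0, 0, 0]], hand=[0.3, 0.3, 0.3, 0.3, 0.3, 0.3, 0.3, 0.3, 0.3, 0.3])

```text
clock: 39.92
eef_pos: [0.5535, 0.1318, 0.1573]
ee_rot: [2.901, 1.203, 0.005]
wrist_force: [0.3, -0.4, -0.2]
opening: 0.0452
gripper_force: 36.0
```

>>> servo_tool(travel=[[-4, 4, 0], [-9, 9, 0], [-14, 14, 0], [-18, 18, 0], [-20, 21, 0], [-20, 21, 0], [-20, 21, 0], [-20, 21, 0], [-20, 21, 0], [-20, 21, 0]], dr=[[0, 0, 0], [0, 0, 0], [0, 0, 0], [0, 0, 0], [0, 0, 0], [0, 0, 0], [0, 0, 0], [0, 0, 0], [0, 0, 0], [0, 0, 0]], hand=[0.3, 0.3, 0.3, 0.3, 0.3, 0.3, 0.3, 0.3, 0.3, 0.3])

```text
clock: 40.75
eef_pos: [0.5549, -0.1081, 0.1528]
ee_rot: [-2.901, -1.201, 0.005]
wrist_force: [-0.6, -0.4, -0.8]
opening: 0.0447
gripper_force: 36.0
```

>>> servo_tool(travel=[[-20, 20, 0], [-20, 20, 0], [-20, 20, 0], [-18, 18, 0], [-14, 15, 0], [-11, 11, 0], [-8, 9, 0], [-5, 5, 0], [-3, 3, 0], [-1, 1, 0]], dr=[[0, 0, 0], [0, 0, 0], [0, 0, 0], [0, 0, 0], [0, 0, 0], [0, 0, 0], [0, 0, 0], [0, 0, 0], [0, 0, 0], [0, 0, 0]], hand=[0.3, 0.3, 0.3, 0.3, 0.3, 0.3, 0.3, 0.3, 0.3, 0.3])

```text
clock: 41.58
eef_pos: [0.5581, -0.2771, 0.1545]
ee_rot: [-2.901, -1.202, 0.001]
wrist_force: [-0.1, 0.5, -1.5]
opening: 0.0451
gripper_force: 36.0
```

>>> servo_tool(travel=[[0, 0, 10], [0, 0, 18], [0, 0, 20], [0, 0, 20], [0, 0, 16], [0, 0, 11], [0, 0, 8], [0, 0, 5], [0, 0, 3], [0, 0, 2]], dr=[[0, 0, 0], [0, 0, 0], [0, 0, 0], [0, 0, 0], [0, 0, 0], [0, 0, 0], [0, 0, 0], [0, 0, 0], [0, 0, 0], [0, 0, 0]], hand=[0.3, 0.3, 0.3, 0.3, 0.3, 0.3, 0.3, 0.3, 0.3, 0.3])

```text
clock: 42.42
eef_pos: [0.5588, -0.2771, 0.0422]
ee_rot: [2.901, 1.203, 0.001]
wrist_force: [0.7, -0.5, -1.2]
opening: 0.0453
gripper_force: 36.0
```

>>> servo_tool(travel=[[0, 0, 1], [0, 0, 0.8], [0, 0, 0.7], [0, 0, 0.5], [0, 0, 0.4], [0, 0, 0.4], [0, 0, 0.3], [0, 0, 0.3], [0, 0, 0], [0, 0, 0]], dr=[[0, 0, 0], [0, 0, 0], [0, 0, 0], [0, 0, 0], [0, 0, 0], [0, 0, 0], [0, 0, 0], [0, 0, 0], [0, 0, 0], [0, 0, 0]], hand=[0.3, 0.3, 0.3, 0.3, 0.3, 0.3, 0.3, 0.3, 0.3, 0.3])

```text
clock: 43.25
eef_pos: [0.5583, -0.2771, 0.0375]
ee_rot: [2.902, 1.203, -0.0]
wrist_force: [-0.9, 0.2, -1.4]
opening: 0.045
gripper_force: 36.0
```

>>> servo_tool(travel=[[0, 0, 0.3], [0, 0, 0.3], [0, 0, 0.3], [0, 0, 0.3], [0, 0, 0], [0, 0, 0], [0, 0, 0], [0, 0, 0], [0, 0, 0], [0, 0, 0]], dr=[[0, 0, 0], [0, 0, 0], [0, 0, 0], [0, 0, 0], [0, 0, 0], [0, 0, 0], [0, 0, 0], [0, 0, 0], [0, 0, 0], [0, 0, 0]], hand=[0.3, 0.3, 0.3, 0.3, 0.3, 0.3, 0.3, 0.3, 0.3, 0.3])

```text
clock: 44.08
eef_pos: [0.5583, -0.2771, 0.0369]
ee_rot: [2.902, 1.203, -0.0]
wrist_force: [-1.9, 2.4, 5.6]
opening: 0.0449
gripper_force: 36.4
```

>>> servo_tool(travel=[[0, 0, 0], [0, 0, 0], [0, 0, 0], [0, 0, 0], [0, 0, 0], [0, 0, 0], [0, 0, 0], [0, 0, 0], [0, 0, 0], [0, 0, 0]], dr=[[0, 0, 0], [0, 0, 0], [0, 0, 0], [0, 0, 0], [0, 0, 0], [0, 0, 0], [0, 0, 0], [0, 0, 0], [0, 0, 0], [0, 0, 0]], hand=[0.55, 0.58, 0.62, 0.7, 0.8, 0.9, 1, 1, 1, 1])

```text
clock: 44.92
eef_pos: [0.5583, -0.2771, 0.0363]
ee_rot: [2.902, 1.203, 0.0]
wrist_force: [-0.5, -0.5, -0.4]
opening: 0.0855
gripper_force: 0.0
```

>>> servo_tool(travel=[[0, 0, -3], [0, 0, -8], [0, 0, -14], [0, 0, -20], [0, 0, -25], [0, 0, -25], [0, 0, -25], [0, 0, -25], [0, 0, -25], [0, 0, -20]], dr=[[0, 0, 0], [0, 0, 0], [0, 0, 0], [0, 0, 0], [0, 0, 0], [0, 0, 0], [0, 0, 0], [0, 0, 0], [0, 0, 0], [0, 0, 0]], hand=[1, 1, 1, 1, 1, 1, 1, 1, 1, 1])

```text
clock: 45.75
eef_pos: [0.5591, -0.2775, 0.2308]
ee_rot: [2.899, 1.201, 0.004]
wrist_force: [-0.2, 0.4, -0.0]
opening: 0.0855
gripper_force: 0.0
```

>>> servo_tool(travel=[[-15, -10, -10], [-25, -15, -10], [-25, -15, -10], [-20, -10, -10], [-10, -5, -5], [0, 0, 0], [0, 0, 0], [0, 0, 0], [0, 0, 0], [0, 0, 0]], dr=[[0, 0, 0], [0, 0, 0], [0, 0, 0], [0, 0, 0], [0, 0, 0], [0, 0, 0], [0, 0, 0], [0, 0, 0], [0, 0, 0], [0, 0, 0]], hand=[1, 1, 1, 1, 1, 1, 1, 1, 1, 1])

```text
clock: 46.58
eef_pos: [0.4528, -0.3047, 0.2704]
ee_rot: [-2.9, -1.204, 0.001]
wrist_force: [-0.5, -1.3, -0.1]
opening: 0.0853
gripper_force: 0.0
```

```bash
python3 - <<'E'
from h import *
caps(); grab('scene','scene_end.png')
E
```

```text
46.5833 [ 0.4528 -0.3047  0.2704]
blue [ 247    0  117   78 3211] z 0.0310 median [ 0.5357 -0.1956] ellipse (305, 11) [ 0.5635 -0.1695] (97.06248474121094, 107.79275512695312)
blue [274   0  51  25 968] z 0.0993 median [ 0.5511 -0.1794] ellipse (299, 8) [ 0.5516 -0.1789] (20.59278106689453, 48.420799255371094)
yellow [ 174   33  110  121 5713] z 0.0988 median [ 0.4572 -0.167 ] ellipse (205, 92) [ 0.4572 -0.167 ] (45.50943374633789, 51.27460479736328)
red [ 252  123  104  104 4845] z 0.0988 median [ 0.4526 -0.2733] ellipse (298, 191) [ 0.4526 -0.2735] (42.39263153076172, 43.042144775390625)
green [ 326   46  108  116 5898] z 0.0988 median [ 0.5557 -0.2781] ellipse (391, 105) [ 0.5557 -0.2781] (45.662261962890625, 49.58921813964844)
```

View pics/scene_end.png

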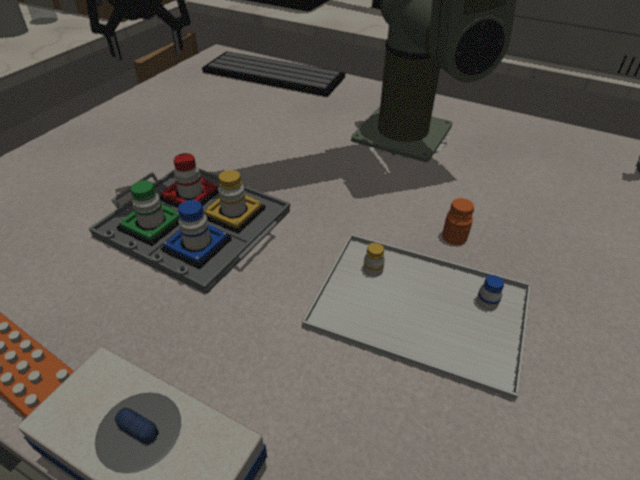

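All four bottles stand upright in their own colour's cup: red (186,178), yellow (232,195), green (146,205) and blue (193,228). The short bottles (375,257) and (492,290) and the orange one (458,222) haven't moved.

```bash
python3 -c "
from station import robot
print(robot.sign_off())"
```

```text
the job is handed in; nothing more can be done
None
```

The job is handed in: all four tall bottles stand upright and fully down in the holders of their cap colours, and the short bottles and the orange look-alike haven't moved; it took about 47 s of the 96 s allowed.

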